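# Fit the adjustable wrench and tighten the pipe nut

## Robot

A 6-joint arm with a two-finger parallel gripper is mounted at the origin on a cart in front of the work surface, level with it; the furniture and walls round the work are solid. World frame = base frame: x ahead of the robot, y to its left, z up, the work surface at z = 0. Lengths are in m, angles in degrees, forces in N, time in s.
With the tool pointing down it reaches from about 0.375 to 0.9 m from the base axis. Payload 3.1 kg.
Tool frame: the origin (TCP) lies at the very end of the fingers, on their centre line; the grasp point (between the pads) lies 19 mm behind it (bot.hold_point_z is the z of the grasp point in the tool frame, in m); z points along the fingers, y is the line along which they close (so a half turn about z gives the same grasp; the last joint's range is limited). The gripper opens to 87 mm and grips with 3 to 60 N. Pads are 19 mm wide; open, the fingers measure 117 mm over their backs; the gripper's body (75 mm by 190 mm) begins 51 mm behind the grasp point.
Start: joints at [-77.951, 30.224, 82.088, -0, 67.689, -10.227], TCP at [0.237, -0.578, 0.223] pointing down, gripper open.
Joint ranges: [-176.69, 176.69], [-43.24, 126.21], [12.49, 139.97], [-82, 262], [0, 151.66], [-163.58, 163.58]. Speed limits (degrees/s): [159.86, 159.86, 180, 180, 180, 180].

## Interface

Orientations are given as a 3x3 rotation matrix whose columns are the frame's x, y, z axes.
In Python, from rig import bot, capture, camera_model gives the robot as it stands.
- The arm moves only by the tool apply_moves, never from a script. Its argument "plan" is text: rows parted by semicolons, each of 6 numbers parted by spaces: the shift along the tool's x, y, z in units of 0.05 m (1.0 is 0.05 m), then the turn, a rotation vector about the tool's x, y, z in units of 360 degrees (1.0 is 360 degrees). In form: dx dy dz ax ay az; .... A call has 1 to 10 rows; each row shifts and turns the commanded pose from where the row before left it, along the tool's axes as they then stand; what a row does not reach is not made up. A row lasts 1/12 s, in which the tool goes at most 41.7 mm and 7.16 degrees, less where a joint would pass 70% of its speed; a pose out of reach is approached as far as the arm can. A call with a number of a shift or a turn outside -1 to 1 is refused whole. A call with a gripper value outside its range is refused whole. "gripper" is the gripper command: -1 is shut, 1 is fully open, values between are in proportion, set as the call begins (left out, the last holds). The fingers move at their own pace and stop on an object; the grip force is fixed at half the most. Time passes only in rows, so rows that do not move let the fingers close. It gives the time, the measured TCP pose, the force, the opening and the grip force at its end, in the units of the state.
- bot.read_state(): the state, without advancing time (a new reading comes with each control period).
- capture(name): name is "scene" or "top"; returns the picture (420x560x3 uint8, red, green, blue); there is no depth.
- camera_model(name): a dict with "vertical_fov" (degrees; the focal length in pixels is half the picture's height over the tangent of half this angle, whatever the lens; pixels are square), "cx", "cy" (the principal point, pixels), "position" and "rotation" of the camera in the world. Camera axes: x right, y down, z forward; pixel columns grow to the right and rows downward; lengths in m; the calibration is good to about 2 mm. A picture is of the moment at which its call begins. camera_model takes no time and is no camera call.
- bot.hand_in(): hands the job in; it is judged then, once.
The state is a dict: "time_s": time; "joint_positions": joint angles; "qvel": joint speeds; "tau": joint torques, N m; "position": TCP position; "tcp_rot": TCP orientation; "force": force on the tool from outside, world axes, zero at the start; "moment": the same for the moment, N m; "opening": opening from 0.0 (shut) to 1.0 (fully open); "grasp_force": force on a finger pad.
Only numpy, scipy, OpenCV 4.12 (cv2) and the standard library are available. Lean on these libraries where they do the work, as an engineer would, in place of code of your own. Each camera call takes 0.05 s, during which the arm holds its last target. There are 200 camera calls.

## Task

Close the jaws of the adjustable wrench on the brass pipe nut by turning the knurled knob of its worm clockwise (seen from above) until they just fit. Then press the wrench handle down by about 25 degrees, so that the nut turns with it, and let go.

Things in the scene. Friction and masses are not known exactly. Their poses are not given: they have to be found in the camera images.
- worm_knob (a point): Centre of the wrench worm's knurled steel knob, an upright cylinder 38 mm across, 26 mm tall, 193 mm above the bench; grip it across from above and turn (0.17 N m). The wrench stands on edge on a pipe. Axes: x along the pipe, away from the robot; -y from nut to handle, to the robot's right; z up. Nut centre at (0, 50, -53) mm from here. The upper jaw's top (y 19 to 69 mm) is 20 mm or more below.
- handle_end (a point): Top of the wrench's black grip sleeve, a level bar 24 mm thick, from 82 mm on the nut's side of this point to 40 mm beyond it. The point is 210 mm from the nut's axis along the handle, 10 mm above that axis and 150 mm above the bench; axes as for the knob. Pressing down takes about 3 N; the handle swings down about the nut's axis, 37 degrees at most, and stays where left.
- worm (a joint): Turn of the worm and its knob (rad), growing clockwise seen from above; it starts at 0 to 0.3 and stays where left. The upper jaw comes down 6 mm per rad: the jaw gap is 37.8 mm at 0 and just fits the nut (30 mm) at 1.3; its stop is at 1.45 (jaws tight). Wide jaws slip round the nut; jaws 1 mm loose waste 15 to 20 degrees of swing.
- nut (a joint): Turn of the brass hexagon nut (30 mm across flats) about the level pipe on the grey bracket (rad): 0 at the start, growing as the handle goes down, stop at 0.6. It is stiff (0.1 N m), turns only when the closed jaws drive it, and stays where left.

How it is judged:
By the outcome, as a careful person would: the job done as asked, in the order asked, and still so for the second after the job is handed in, with the robot touching nothing.
It also fails if it takes over 51 s, if anything falls off the work surface, if the arm or the gripper's body presses on something with over 40 N, if the wrist force passes 120 N, or if a joint passes its speed limit or range.

## Working session

There is one attempt and no reset: what is moved stays moved. The work goes in short steps, Python scripts to look and compute and a tool call to move; the robot and the scene stay as the last step left them, time stands still between calls to the robot, and variables do not carry over. Pictures are saved under pics/ and viewed, at most 10 in all, crops included, and the job is handed in when it is done.

Besides the shell and the picture viewer there is one more tool, called after "Emit:" as a command line: name --argument value ..., lists and objects as JSON in quotes. apply_moves: Moves the arm, as the interface text tells. Its arguments: {"type":"object","properties":{"plan":{"type":"string"},"gripper":{"type":"number"}},"required":["plan"]}

```bash
mkdir -p pics; python3 - <<'E'
from rig import bot,capture,camera_model
import cv2,numpy as np
for n in("scene","top"):
    im=capture(n);cv2.imwrite(f"pics/{n}0.png",im[:,:,::-1]);m=camera_model(n);print(n,m)
s=bot.read_state();print(s);print(bot.hold_point_z)
E
```

```text
scene {'vertical_fov': 53.88455851363846, 'cx': 275.0955261741176, 'cy': 213.07861687254294, 'position': array([-0.05091529,  0.47122319,  0.57042285]), 'rotation': array([[-0.60036487, -0.33700322,  0.72525227],
       [-0.7994235 ,  0.27784692, -0.5326567 ],
       [-0.02200209, -0.89957208, -0.43621782]])}
top {'vertical_fov': 52.933453242257805, 'cx': 280.5273859102824, 'cy': 202.72998682767053, 'position': array([0.38698642, 0.04504539, 1.03553206]), 'rotation': array([[ 0.04816343, -0.97578836,  0.21334796],
       [-0.99883285, -0.04782902,  0.00673184],
       [ 0.00363537, -0.21342318, -0.97695308]])}
{'time_s': 0.1, 'joint_positions': array([-7.79509224e+01,  3.02741829e+01,  8.21492397e+01, -1.70780646e-05,
        6.76904157e+01, -1.02292971e+01]), 'qvel': array([-0.06154215, -0.16317015, -0.08487823,  0.01998199, -0.03070998,
        0.03016824]), 'tau': array([-9.91870984e-04, -4.40986168e+01, -1.77150643e+01,  6.32880209e-02,
        5.33748942e-02, -5.58662884e-05]), 'position': array([ 0.23680743, -0.57768029,  0.22166259]), 'tcp_rot': array([[ 9.25352902e-01,  3.79106627e-01, -4.15024120e-04],
       [ 3.79106690e-01, -9.25350929e-01,  1.94302311e-03],
       [ 3.52569983e-04, -1.95532050e-03, -9.99998026e-01]]), 'force': array([-0.83350675, -0.08923885, -0.2375077 ]), 'moment': array([-0.04090103, -0.01144805, -0.01890268]), 'grasp_force': 0.0, 'opening': 0.994519185380025}
-0.0187
```

View pics/scene0.png

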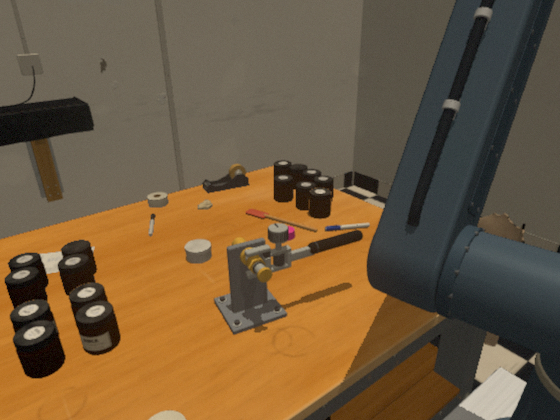

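View pics/top0.png

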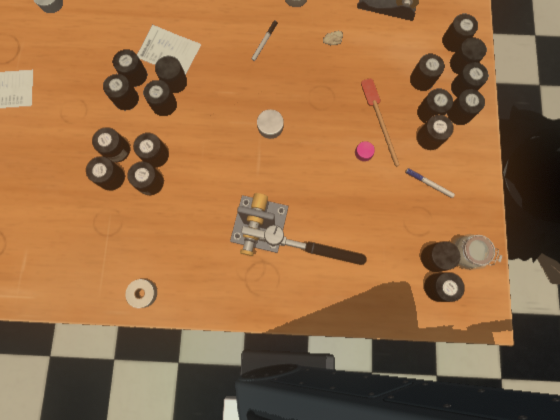

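The scene picture shows the wrench on its bracket (knob about (278,233), black sleeve about (338,243)). In the top view the knob is near (275,236) and the sleeve runs from (307,247) to (365,259). Next I'll measure these by masks.

```bash
cat > h.py <<'E'
import cv2,numpy as np
from rig import bot,capture,camera_model
def K(n):
    m=camera_model(n);f=210/np.tan(np.radians(m["vertical_fov"]/2));return m,f
def ray(n,u,v):
    m,f=K(n);d=m["rotation"]@np.array([(u-m["cx"])/f,(v-m["cy"])/f,1]);return m["position"],d/np.linalg.norm(d)
def plane(n,u,v,z):
    p,d=ray(n,u,v);return p+d*(z-p[2])/d[2]
def proj(n,P):
    m,f=K(n);c=m["rotation"].T@(np.array(P)-m["position"]);return np.array([m["cx"]+f*c[0]/c[2],m["cy"]+f*c[1]/c[2]])
def tri(a,b):
    (p,d),(q,e)=a,b;t=np.linalg.lstsq(np.stack([d,-e],1),q-p,rcond=None)[0];x,y=p+d*t[0],q+e*t[1];return (x+y)/2,np.linalg.norm(x-y)
E
python3 - <<'E'
from h import *
t=cv2.imread("pics/top0.png");g=t.max(2)
# sleeve
m=np.zeros(g.shape,np.uint8);m[235:270,300:375]=(g[235:270,300:375]<60)
n,l,st,c=cv2.connectedComponentsWithStats(m);i=1+st[1:,4].argmax();print(st[i])
ys,xs=np.where(l==i);P=np.array([plane("top",x,y,.145) [:2] for x,y in zip(xs,ys)])
mu=P.mean(0);w,v=np.linalg.eigh(np.cov((P-mu).T));d=v[:,1];d*=-np.sign(d[1]);s=(P-mu)@d
print("sleeve",mu,d,np.degrees(np.arctan2(d[0],-d[1])),mu+d*s.min(),mu+d*s.max(),s.max()-s.min(),np.ptp((P-mu)@v[:,0]))
k=plane("top",275,236,.206);print("knob",k, "expected from sleeve ends:")
# axes: -y_w = d ; sleeve: handle_end 210 from nut; sleeve 128..250; knob 50 from nut
print(mu+d*(s.min()-78/1000), mu+d*(s.max()-.2))
z=np.hstack([cv2.resize(t[180:280,200:300],(400,400),interpolation=2),cv2.resize(cv2.imread("pics/scene0.png")[200:300,230:330],(400,400),interpolation=2)])
cv2.imwrite("pics/z1.png",z)
E
```

```text
Traceback (most recent call last):
ValueError: attempt to get argmax of an empty sequence
```

```bash
python3 - <<'E'
from h import *
t=cv2.imread("pics/top0.png");g=t.max(2)
print(t[252,335],g[240:266:2,335])
m=np.zeros(g.shape,np.uint8);m[235:270,303:375]=(g[235:270,303:375]<100)
n,l,st,c=cv2.connectedComponentsWithStats(m);i=1+st[1:,4].argmax();print(st[i])
ys,xs=np.where(l==i);P=np.array([plane("top",x,y,.145) [:2] for x,y in zip(xs,ys)])
mu=P.mean(0);w,v=np.linalg.eigh(np.cov((P-mu).T));d=v[:,1];d*=-np.sign(d[1]);s=(P-mu)@d
print("sleeve",mu,d,np.degrees(np.arctan2(d[0],-d[1])),mu+d*s.min(),mu+d*s.max(),s.max()-s.min(),np.ptp((P-mu)@v[:,0]))
k=plane("top",275,236,.206);print("knob",k)
print(mu+d*(s.min()-78/1000), mu+d*(s.max()-.2))
z=np.hstack([cv2.resize(t[180:280,200:300],(400,400),interpolation=2),cv2.resize(cv2.imread("pics/scene0.png")[200:300,230:330],(400,400),interpolation=2)])
cv2.imwrite("pics/z1.png",z)
E
```

```text
[31 48 69] [205 204 201 193  83  70  69  70  68  89 201 203 206]
[305 242  61  23 611]
sleeve [ 0.47874838 -0.06859242] [-0.17993492 -0.98367852] -10.36596935196509 [ 0.49025782 -0.00567196] [ 0.46708889 -0.1323332 ] 0.12876284455764808 0.021377935594861543
knob [0.50029547 0.05844037 0.206     ]
[0.50429275 0.07105496] [0.50307588 0.0644025 ]
```

View pics/z1.png

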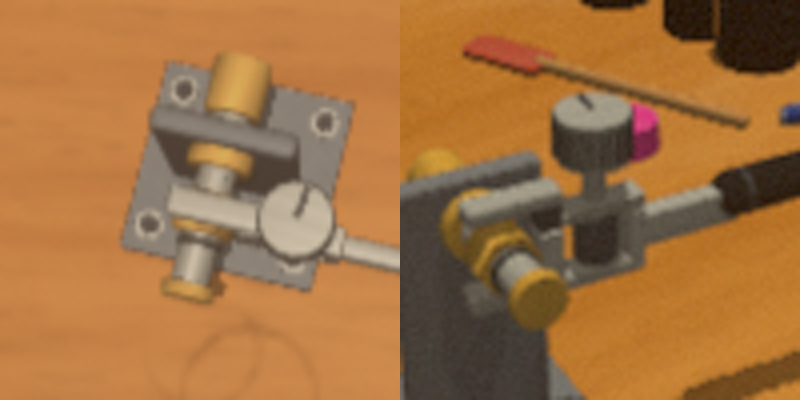

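The crop shows the knob's top face at about (297,217) in the left crop, i.e. (274,234) in the top view. In the scene view it is at about (278,228). A dark mark on the face points up and slightly right, which gives the knob angle.

```bash
cat >> h.py <<'E'
def goto(P,yaw=None,n=10):
    """shift in tool axes (units) and turn (units) from the measured pose to P with tool y at yaw deg, tool down"""
    s=bot.read_state();R=s["tcp_rot"];d=R.T@(np.array(P)-s["position"])/.05
    from scipy.spatial.transform import Rotation as Ro
    a=np.zeros(3)
    if yaw is not None:
        y=np.array([np.cos(np.radians(yaw)),np.sin(np.radians(yaw)),0]);z=np.array([0,0,-1.]);T=np.stack([np.cross(y,z),y,z],1)
        a=Ro.from_matrix(R.T@T).as_rotvec()/2/np.pi
    print("shift",d.round(3),"turn",a.round(4));return d,a
def st():
    s=bot.read_state();y=s["tcp_rot"][:,1];print("t",round(s["time_s"],2),"p",s["position"].round(4),"yaw",np.degrees(np.arctan2(y[1],y[0])).round(2),"zax",s["tcp_rot"][:,2].round(3),"F",s["force"].round(1),"M",s["moment"].round(2),"open",round(s["opening"],3),"g",round(s["grasp_force"],1),"j6",s["joint_positions"][5].round(1))
E
python3 - <<'E'
from h import *
c=lambda X,o:(X+.5)/4-.5+o
a=(c(297,200),c(217,180));b=(c(192,230),c(113,200))
print(a,b,tri(ray("top",*a),ray("scene",*b)),plane("top",*a,.206),plane("scene",*b,.206))
e=plane("top",c(304,200),c(195,180),.206)-plane("top",*a,.206);print("mark yaw",np.degrees(np.arctan2(e[1],e[0])),np.linalg.norm(e))
k=plane("top",*a,.206);goto([k[0],k[1],.27],25)
E
```

```text
(273.875, 233.875) (277.625, 227.875) (array([0.50388369, 0.0600515 , 0.20461544]), np.float64(0.0022384775709133045)) [0.50441731 0.06088203 0.206     ] [0.50089662 0.0608878  0.206     ]
mark yaw -14.589849531050946 0.011532608467246136
shift [ 9.795 -9.791 -0.944] turn [-2.000e-04 -3.000e-04 -2.576e-01]
```

Emit:
apply_moves --plan "0 0 -0.8 0 0 0;0.55 -0.55 -0.14 0 0 0;0.55 -0.55 0 0 0 0;0.55 -0.55 0 0 0 0;0.55 -0.55 0 0 0 0;0.55 -0.55 0 0 0 0;0.55 -0.55 0 0 0 0;0.55 -0.55 0 0 0 0;0.55 -0.55 0 0 0 0;0.55 -0.55 0 0 0 0" --gripper 0.4

```text
time_s: 0.93
position: [0.3722, -0.2534, 0.2693]
tcp_rot: [[0.926, 0.379, -0.0], [0.379, -0.926, 0.001], [-0.0, -0.001, -1.0]]
force: [0.5, -0.3, 0.3]
opening: 0.702
grasp_force: 0.0
```

Emit:
apply_moves --plan "0.55 -0.55 0 0 0 0;0.55 -0.55 0 0 0 0;0.55 -0.55 0 0 0 0;0.55 -0.55 0 0 0 0;0.55 -0.55 0 0 0 0;0.55 -0.55 0 0 0 0;0.55 -0.55 0 0 0 0;0 0 0 0 0 0"

```text
time_s: 1.6
position: [0.4788, 0.0015, 0.2695]
tcp_rot: [[0.923, 0.385, 0.001], [0.385, -0.923, 0.003], [0.003, -0.002, -1.0]]
force: [-0.9, -0.0, -0.2]
opening: 0.703
grasp_force: 0.0
```

Emit:
apply_moves --plan "0 0 0 0 0 -0.019;0 0 0 0 0 -0.019;0 0 0 0 0 -0.019;0 0 0 0 0 -0.019;0 0 0 0 0 -0.019;0 0 0 0 0 -0.019;0 0 0 0 0 -0.019;0 0 0 0 0 -0.019;0 0 0 0 0 -0.019;0 0 0 0 0 -0.019"

```text
time_s: 2.43
position: [0.4768, -0.0047, 0.2692]
tcp_rot: [[-0.017, 1.0, -0.001], [1.0, 0.017, 0.0], [0.0, -0.001, -1.0]]
force: [0.1, 0.6, 0.2]
opening: 0.705
grasp_force: 0.0
```

Emit:
apply_moves --plan "0 0 0 0 0 -0.019;0 0 0 0 0 -0.019;0 0 0 0 0 -0.019;0 0 0 0 0 -0.011;0 0 0 0 0 0;0 0 0 0 0 0"

```text
time_s: 2.93
position: [0.477, -0.0046, 0.2693]
tcp_rot: [[-0.423, 0.906, -0.001], [0.906, 0.423, 0.0], [0.0, -0.001, -1.0]]
force: [-0.6, -0.1, 0.3]
opening: 0.7
grasp_force: 0.0
```

```bash
python3 - <<'E'
from h import *
st();goto([.5035,.0608,.27],25)
z=np.hstack([cv2.resize(capture("scene")[150:270,220:320,::-1],(400,480),interpolation=2),cv2.resize(capture("top")[180:280,230:330,::-1],(400,480),interpolation=2)])
cv2.imwrite("pics/a1.png",z)
E
```

```text
t 2.93 p [ 0.477  -0.0046  0.2693] yaw 25.02 zax [-0.001  0.    -1.   ] F [-0.6 -0.1  0.3] M [-0.04 -0.17  0.07] open 0.7 g 0.0 j6 -39.0
shift [ 0.962  1.034 -0.014] turn [-0.0001 -0.0001  0.0001]
```

View pics/a1.png

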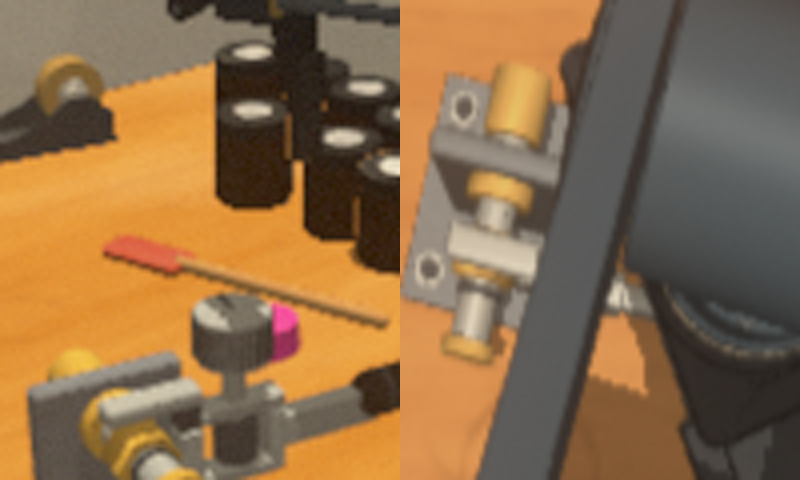

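The scene view shows the knob still clear, with its mark visible. The fingers are short of it, as the state says. I'll move over it, then down.

Emit:
apply_moves --plan "0.48 0.52 0 0 0 0;0.48 0.51 0 0 0 0;0 0 0 0 0 0;0 0 0 0 0 0;0 0 0 0 0 0"

```text
time_s: 3.45
position: [0.5031, 0.0608, 0.2693]
tcp_rot: [[-0.425, 0.905, -0.001], [0.905, 0.425, -0.001], [-0.0, -0.001, -1.0]]
force: [-0.5, -0.4, -0.6]
opening: 0.699
grasp_force: 0.0
```

```bash
python3 - <<'E'
from h import *
st();goto([.5035,.0608,.182],25)
z=cv2.resize(capture("scene")[130:270,210:330,::-1],(600,700)[:1]+(600,),interpolation=2)
cv2.imwrite("pics/a2.png",z)
E
```

```text
t 3.45 p [0.5031 0.0608 0.2693] yaw 25.18 zax [-0.001 -0.001 -1.   ] F [-0.5 -0.4 -0.6] M [ 0.01 -0.08  0.  ] open 0.699 g 0.0 j6 -30.9
shift [-0.004  0.01   1.746] turn [-0.0002  0.      0.0005]
```

View pics/a2.png

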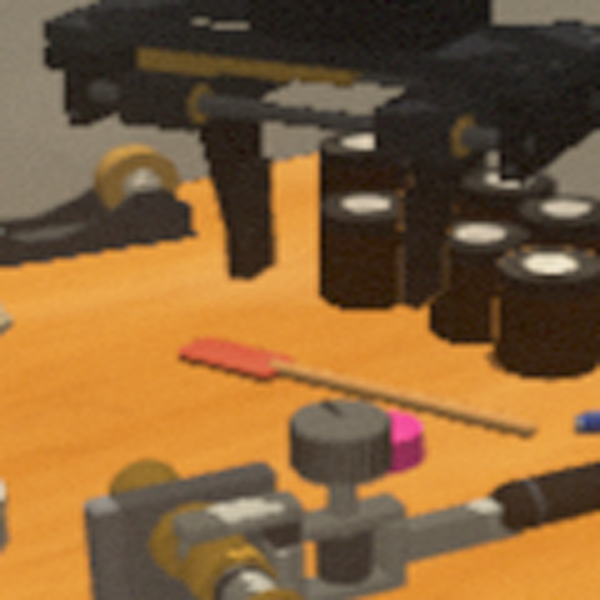

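The fingers straddle the knob: their tips are at about x 250 and 415 and the knob is at 340. I'll descend.

Emit:
apply_moves --plan "0 0 0.5 0 0 0;0 0 0.5 0 0 0;0 0 0.4 0 0 0;0 0 0.34 0 0 0;0 0 0 0 0 0;0 0 0 0 0 0"

```text
time_s: 4.0
position: [0.5028, 0.0601, 0.1821]
tcp_rot: [[-0.424, 0.906, -0.002], [0.906, 0.424, 0.0], [0.001, -0.002, -1.0]]
force: [0.3, 0.5, 0.6]
opening: 0.701
grasp_force: 0.0
```

```bash
python3 - <<'E'
from h import *
st()
cv2.imwrite("pics/a3.png",cv2.resize(capture("scene")[150:290,220:340,::-1],(600,600),interpolation=2))
E
```

```text
t 4.0 p [0.5028 0.0601 0.1821] yaw 25.06 zax [-0.002  0.    -1.   ] F [0.3 0.5 0.6] M [ 0.02 -0.15 -0.01] open 0.701 g 0.0 j6 -30.9
```

View pics/a3.png

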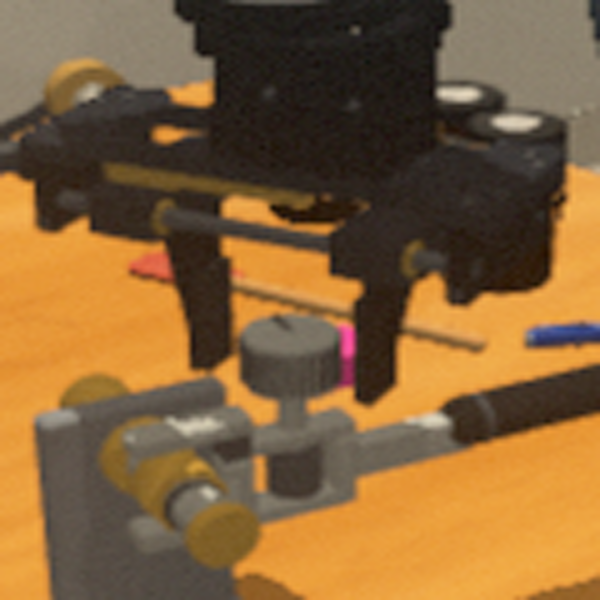

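The fingers are on either side of the knob (its edges at about x 240 and 345, the fingers' inner faces at 230 and 357). It is well centred, so I'll close.

Emit:
apply_moves --plan "0 0 0 0 0 0;0 0 0 0 0 0;0 0 0 0 0 0;0 0 0 0 0 0;0 0 0 0 0 0;0 0 0 0 0 0;0 0 0 0 0 0;0 0 0 0 0 0" --gripper -1

```text
time_s: 4.72
position: [0.5027, 0.0604, 0.183]
tcp_rot: [[-0.426, 0.905, -0.002], [0.905, 0.426, -0.001], [-0.001, -0.002, -1.0]]
force: [-3.2, -4.1, 5.9]
opening: 0.43
grasp_force: 30.0
```

```bash
python3 -c "
from h import *
st()"
```

```text
t 4.72 p [0.5027 0.0604 0.183 ] yaw 25.2 zax [-0.002 -0.001 -1.   ] F [-3.2 -4.1  5.9] M [-0.55  0.49  0.06] open 0.43 g 30.0 j6 -30.9
```

Gripped (37 mm across). I'll turn 55° clockwise.

Emit:
apply_moves --plan "0 0 0 0 0 0.0153;0 0 0 0 0 0.0153;0 0 0 0 0 0.0153;0 0 0 0 0 0.0153;0 0 0 0 0 0.0153"

```text
time_s: 5.13
position: [0.5023, 0.0603, 0.183]
tcp_rot: [[0.045, 0.999, -0.002], [0.999, -0.045, -0.002], [-0.002, -0.002, -1.0]]
force: [-4.9, -3.5, 5.9]
opening: 0.433
grasp_force: 30.0
```

```bash
python3 -c "
from h import *
st()"
```

```text
t 5.13 p [0.5023 0.0603 0.183 ] yaw -2.57 zax [-0.002 -0.002 -1.   ] F [-4.9 -3.5  5.9] M [-0.62  0.68  0.17] open 0.433 g 30.0 j6 -3.1
```

Emit:
apply_moves --plan "0 0 0 0 0 0.0153;0 0 0 0 0 0.0153;0 0 0 0 0 0.0153;0 0 0 0 0 0.0153;0 0 0 0 0 0.0153;0 0 0 0 0 0;0 0 0 0 0 0"

```text
time_s: 5.72
position: [0.502, 0.0604, 0.183]
tcp_rot: [[0.499, 0.867, -0.003], [0.867, -0.499, -0.001], [-0.003, -0.002, -1.0]]
force: [-4.7, -3.6, 7.0]
opening: 0.428
grasp_force: 30.0
```

```bash
python3 - <<'E'
from h import *
st()
cv2.imwrite("pics/a4.png",cv2.resize(capture("scene")[205:285,240:320,::-1],(600,600),interpolation=2))
E
```

```text
t 5.72 p [0.502  0.0604 0.183 ] yaw -29.94 zax [-0.003 -0.001 -1.   ] F [-4.7 -3.6  7. ] M [-0.53  0.79 -0.15] open 0.428 g 30.0 j6 24.2
```

View pics/a4.png

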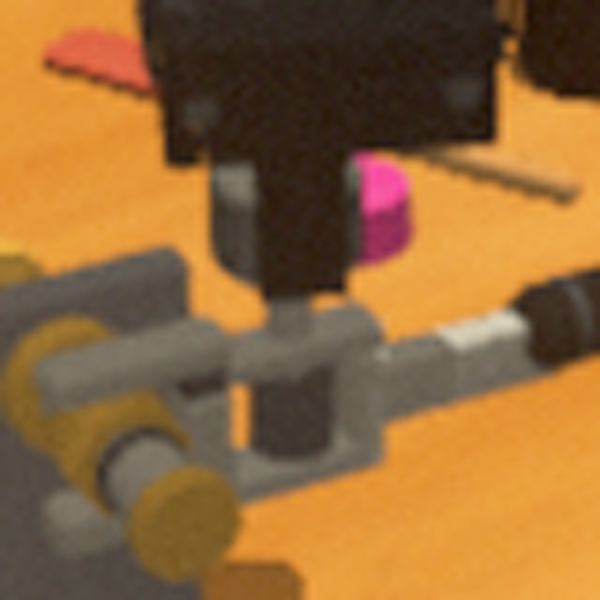

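The jaw has come down close to the nut, with the finger hiding the mark. I'll refine the starting mark angle from the first pictures.

```bash
cat >> h.py <<'E'
def mark(img,name,k,z=.206):
    """rectify knob top face (world xy, 0.25 mm/px) and find the dark mark's direction, deg yaw"""
    N=160;h=.02;src=np.float32([proj(name,[k[0]+a,k[1]+b,z]) for a,b in((h,h),(h,-h),(-h,-h),(-h,h))])
    H=cv2.getPerspectiveTransform(src,np.float32([[0,0],[N,0],[N,N],[0,N]]))  # up=+x, right=-y
    return cv2.warpPerspective(img,H,(N,N),flags=cv2.INTER_CUBIC)
E
python3 - <<'E'
from h import *
t=cv2.imread("pics/top0.png");s=cv2.imread("pics/scene0.png")
k=[.5035,.0608]
A=mark(t,"top",[.5044,.0609]);B=mark(s,"scene",[.5009,.0609])
for W in(A,B):
    g=cv2.cvtColor(W,6).astype(float);yy,xx=np.mgrid[:160,:160];r=np.hypot(xx-79.5,yy-79.5)
    w=np.clip(np.median(g[r<60])-18-g,0,None)*(r<62);n=w.sum()
    cx,cy=(w*xx).sum()/n,(w*yy).sum()/n;C=np.cov(np.stack([xx.ravel(),yy.ravel()]),aweights=w.ravel());e,v=np.linalg.eigh(C);d=v[:,1]
    d=d*np.sign(d@[cx-79.5,cy-79.5]);print("centroid",cx-79.5,cy-79.5,"axis yaw",np.degrees(np.arctan2(-d[0],-d[1])),"centroid yaw",np.degrees(np.arctan2(-(cx-79.5),-(cy-79.5))),e**.5)
cv2.imwrite("pics/m.png",cv2.resize(np.hstack([A,B]),(800,400)))
E
```

```text
centroid 8.586925119490175 -29.968274030801915 axis yaw -18.087882440189556 centroid yaw -15.98880042718571 [ 4.56526142 17.73582053]
centroid 10.73841721542803 -28.661071260583256 axis yaw -30.2028079928937 centroid yaw -20.539420690896407 [ 9.67027439 33.38967033]
```

View pics/m.png

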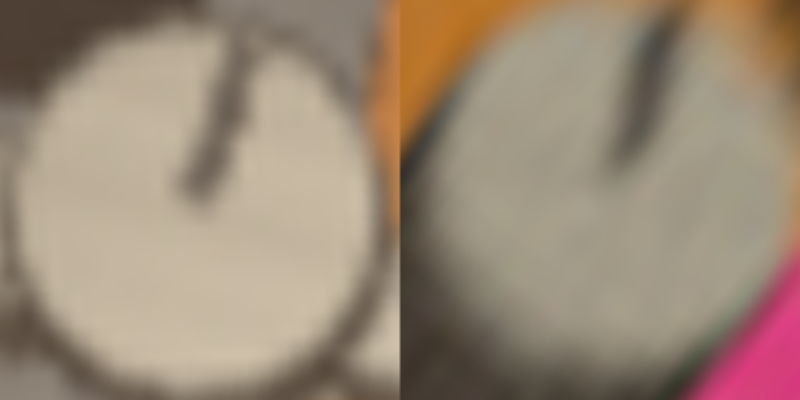

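The mark runs at about -17° yaw in both rectified views, so the worm began at about 0.11 rad. It is now about 1.08, so I'll turn 15° more.

Emit:
apply_moves --plan "0 0 0 0 0 0.0105;0 0 0 0 0 0.0105;0 0 0 0 0 0.0105;0 0 0 0 0 0.0105;0 0 0 0 0 0;0 0 0 0 0 0"

```text
time_s: 6.27
position: [0.5018, 0.0605, 0.183]
tcp_rot: [[0.708, 0.706, -0.004], [0.706, -0.708, -0.001], [-0.003, -0.002, -1.0]]
force: [-5.5, -4.2, 7.0]
opening: 0.428
grasp_force: 30.0
```

```bash
python3 -c "
from h import *
st()"
```

```text
t 6.27 p [0.5018 0.0605 0.183 ] yaw -45.06 zax [-0.004 -0.001 -1.   ] F [-5.5 -4.2  7. ] M [-0.5   0.96 -0.15] open 0.428 g 30.0 j6 39.3
```

Emit:
apply_moves --plan "0 0 0 0 0 0;0 0 0 0 0 0;0 0 0 0 0 0;0 0 0 0 0 0;0 0 0 0 0 0" --gripper 0.4

```text
time_s: 6.68
position: [0.5038, 0.0612, 0.1824]
tcp_rot: [[0.708, 0.707, 0.0], [0.707, -0.708, 0.0], [0.0, 0.0, -1.0]]
force: [-1.1, 0.8, 0.3]
opening: 0.674
grasp_force: 0.0
```

Emit:
apply_moves --plan "0 0 -0.5 0 0 0;0 0 -0.6 0 0 0;0 0 -0.6 0 0 0;0 0 -0.6 0 0 0;0 0 -0.6 0 0 0;0 0 0 0 0 0;0 0 0 0 0 0"

```text
time_s: 7.27
position: [0.5047, 0.061, 0.3293]
tcp_rot: [[0.708, 0.707, 0.005], [0.707, -0.708, -0.0], [0.003, 0.004, -1.0]]
force: [-0.4, 0.5, -0.1]
opening: 0.7
grasp_force: 0.0
```

```bash
python3 - <<'E'
from h import *
st()
s=np.ascontiguousarray(capture("scene")[:,:,::-1]);cv2.imwrite("pics/s5.png",s)
s0=cv2.imread("pics/scene0.png")
B=mark(s,"scene",[.5009,.0609])
cv2.imwrite("pics/a5.png",np.hstack([cv2.resize(s[205:285,240:320],(400,400),interpolation=2),cv2.resize(B,(400,400))]))
E
```

```text
t 7.27 p [0.5047 0.061  0.3293] yaw -45.04 zax [ 0.005 -0.    -1.   ] F [-0.4  0.5 -0.1] M [-0.08  0.   -0.  ] open 0.7 g 0.0 j6 39.3
```

View pics/a5.png

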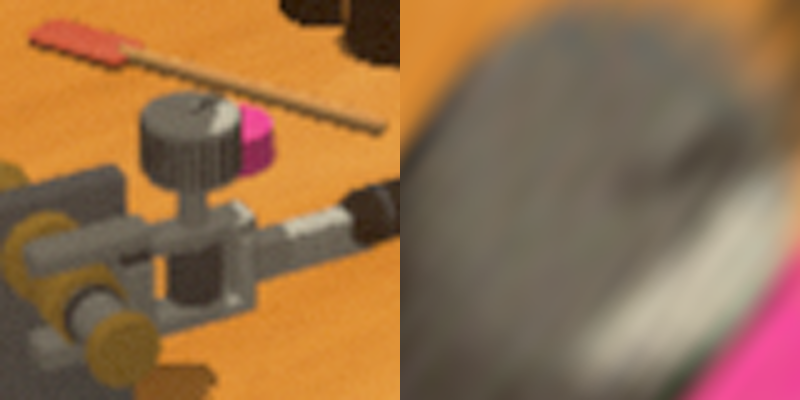

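The mark now points at about -60°. That is less turn than commanded, so the pads slipped or the worm lagged. I'll move aside and measure with the top camera.

Emit:
apply_moves --plan "-0.55 0.55 0 0 0 0;-0.55 0.55 0 0 0 0;-0.55 0.55 0 0 0 0;-0.55 0.55 0 0 0 0;-0.55 0.55 0 0 0 0;-0.55 0.55 0 0 0 0;-0.55 0.55 0 0 0 0;0 0 0 0 0 0;0 0 0 0 0 0"

```text
time_s: 8.07
position: [0.5023, -0.2127, 0.325]
tcp_rot: [[0.71, 0.704, -0.004], [0.704, -0.71, 0.003], [-0.001, -0.005, -1.0]]
force: [0.1, 0.4, 0.6]
opening: 0.701
grasp_force: 0.0
```

```bash
cat >> h.py <<'E'
def polar(img,name,k):
    g=cv2.cvtColor(mark(img,name,k),6).astype(np.float32)
    P=cv2.warpPolar(g,(70,360),(79.5,79.5),70,cv2.WARP_POLAR_LINEAR) # row=deg clockwise from +col (right=-y)
    return P
def markyaw(img,name,k,rs=(20,55)):
    """dark dip in radial band mean; row angle a cw from right(-y) -> yaw=-90-a"""
    p=polar(img,name,k)[:,rs[0]:rs[1]].mean(1);p=cv2.GaussianBlur(np.r_[p,p,p][:,None],(1,9),0).ravel()
    b=cv2.blur(p[:,None],(1,61)).ravel();dd=(b-p)[360:720];i=dd.argmax();w=np.arange(i-12,i+13);v=np.clip(dd[w%360],0,None)
    return ((-90-(w*v).sum()/v.sum())+180)%360-180,dd[i],np.sort(dd)[::-1][25]
E
python3 - <<'E'
from h import *
st()
t0=cv2.imread("pics/top0.png");s0=cv2.imread("pics/scene0.png");s5=cv2.imread("pics/s5.png")
t=np.ascontiguousarray(capture("top")[:,:,::-1]);cv2.imwrite("pics/t6.png",t)
s=np.ascontiguousarray(capture("scene")[:,:,::-1]);cv2.imwrite("pics/s6.png",s)
for i,n,k in((t0,"top",[.5042,.0607]),(t,"top",[.5042,.0607]),(s0,"scene",[.5005,.0609]),(s5,"scene",[.5005,.0609]),(s,"scene",[.5005,.0609])):
    print(n,[np.round(markyaw(i,n,np.add(k,[a,b])),1).tolist() for a,b in((0,0),(.001,0),(-.001,0),(0,.001),(0,-.001))])
# upper jaw shift in scene image by template tracking
T=lambda im:cv2.cvtColor(im,6)[225:275,235:320].astype(np.float32)
c=lambda im:im[252:262,246:270]
E
```

```text
t 8.07 p [ 0.5023 -0.2127  0.325 ] yaw -45.27 zax [-0.004  0.003 -1.   ] F [0.1 0.4 0.6] M [ 0.    0.03 -0.  ] open 0.701 g 0.0 j6 10.6
top [[-15.2, 42.9, 3.6], [-16.9, 42.5, 4.1], [-13.7, 43.3, 4.8], [-21.1, 42.2, 4.9], [-9.4, 42.0, 3.6]]
top [[-89.0, 37.8, 7.1], [-94.8, 35.9, 7.2], [-83.0, 38.3, 6.1], [-89.5, 37.7, 5.8], [-88.1, 37.9, 7.2]]
scene [[-24.1, 35.7, 5.6], [-26.0, 34.8, 6.8], [-22.2, 35.3, 3.8], [-29.8, 34.0, 5.2], [-18.6, 36.5, 6.4]]
scene [[-68.1, 18.7, 6.2], [-73.4, 18.5, 6.3], [-63.2, 18.4, 6.9], [-70.2, 17.1, 5.3], [-65.8, 20.0, 7.5]]
scene [[-63.7, 27.4, 10.2], [-69.1, 27.8, 10.0], [-57.9, 26.9, 9.8], [-65.3, 28.9, 9.5], [-61.8, 24.9, 10.3]]
```

```bash
python3 - <<'E'
from h import *
I={n:cv2.imread(f"pics/{n}.png") for n in("top0","t6","scene0","s6")}
r1=np.hstack([mark(I["top0"],"top",[.5042,.0607]),mark(I["t6"],"top",[.5042,.0607])]);r2=np.hstack([mark(I["scene0"],"scene",[.5005,.0609]),mark(I["s6"],"scene",[.5005,.0609])])
z=cv2.resize(np.vstack([r1,r2]),(600,600),interpolation=2)
for x in(150,450):
    for y in(150,450): cv2.drawMarker(z,(x,y),(0,0,255),0,10);cv2.circle(z,(x,y),143,(0,0,255),1)
cv2.imwrite("pics/m7.png",z)
E
```

```text
(no output)
```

View pics/m7.png

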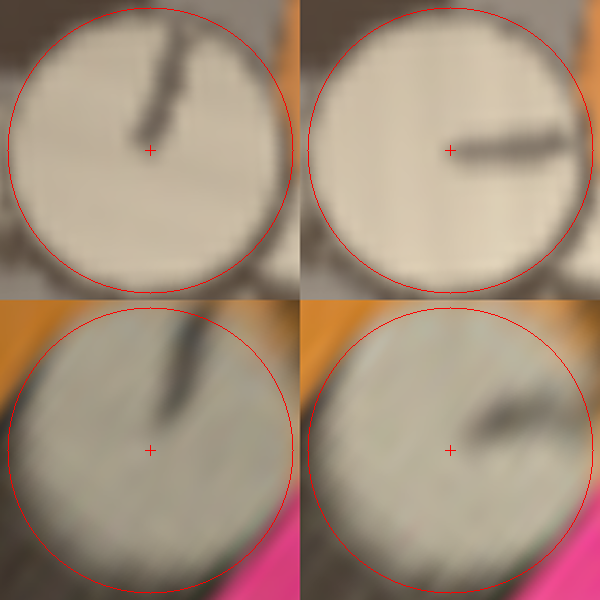

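The top view (upper pair) is clear: the mark's line went from -17° to -85°, a turn of about 68–70°. The worm is therefore at about 1.32 rad (zero along the pipe axis, -10.4°), which just fits. Now I'll press the handle with the fingers shut.

```bash
python3 - <<'E'
from h import *
goto([.4765,-.084,.20],-10.4)
E
```

```text
shift [ 1.416 -2.141  2.525] turn [-0.0007 -0.0002 -0.0963]
```

Emit:
apply_moves --plan "0.36 -0.54 0 0 0 0;0.36 -0.54 0 0 0 0;0.35 -0.53 0 0 0 0;0.35 -0.53 0 0 0 0;0 0 0 0 0 -0.019;0 0 0 0 0 -0.019;0 0 0 0 0 -0.019;0 0 0 0 0 -0.019;0 0 0 0 0 -0.019;0 0 0 0 0 0" --gripper -1

```text
time_s: 9.0
position: [0.4771, -0.0832, 0.3271]
tcp_rot: [[0.183, 0.983, -0.001], [0.983, -0.183, 0.001], [0.001, -0.001, -1.0]]
force: [-0.1, -0.0, 0.4]
opening: 0.045
grasp_force: 0.0
```

Emit:
apply_moves --plan "0 0 0.5 0 0 0;0 0 0.6 0 0 0;0 0 0.6 0 0 0;0 0 0.6 0 0 0;0 0 0.4 0 0 0;0 0 0 0 0 0;0 0 0 0 0 0"

```text
time_s: 9.58
position: [0.4771, -0.0841, 0.1919]
tcp_rot: [[0.189, 0.982, -0.003], [0.982, -0.189, 0.001], [0.001, -0.003, -1.0]]
force: [-0.2, -0.7, -0.0]
opening: 0.004
grasp_force: 0.0
```

```bash
python3 - <<'E'
from h import *
st();goto([.4765,-.084,.153],-10.4)
E
```

```text
t 9.58 p [ 0.4771 -0.0841  0.1919] yaw -10.88 zax [-0.003  0.001 -1.   ] F [-0.2 -0.7 -0. ] M [-0.03 -0.07  0.01] open 0.004 g 0.0 j6 -12.4
shift [-0.    -0.01   0.777] turn [-0.0005 -0.0001 -0.0013]
```

Emit:
apply_moves --plan "0 0 0.35 0 0 0;0 0 0.3 0 0 0;0 0 0.1 0 0 0;0 0 0.1 0 0 0;0 0 0.1 0 0 0;0 0 0.1 0 0 0;0 0 0.1 0 0 0;0 0 0 0 0 0"

```text
time_s: 10.25
position: [0.4778, -0.0853, 0.1346]
tcp_rot: [[0.188, 0.982, -0.0], [0.982, -0.188, 0.0], [0.0, -0.001, -1.0]]
force: [-0.1, 0.2, 0.3]
opening: 0.007
grasp_force: 0.0
```

```bash
python3 - <<'E'
from h import *
st()
E
```

```text
t 10.25 p [ 0.4778 -0.0853  0.1346] yaw -10.86 zax [-0.  0. -1.] F [-0.1  0.2  0.3] M [-0.05 -0.06  0.01] open 0.007 g 0.0 j6 -12.5
```

Emit:
apply_moves --plan "0 0 0.1 0 0 0;0 0 0.1 0 0 0;0 0 0.1 0 0 0"

```text
time_s: 10.5
position: [0.4782, -0.0854, 0.1198]
tcp_rot: [[0.188, 0.982, 0.001], [0.982, -0.188, -0.0], [0.0, 0.001, -1.0]]
force: [-0.1, 0.8, 1.3]
opening: 0.003
grasp_force: 0.5
```

```bash
cat >> h.py <<'E'
def sleeve(im):
    """scene: black sleeve mask principal direction near the old place"""
    g=im.max(2);m=np.zeros(g.shape,np.uint8);m[225:300,305:385]=g[225:300,305:385]<75
    n,l,s,c=cv2.connectedComponentsWithStats(m)
    return [(s[i].tolist(),c[i].round(1).tolist()) for i in range(1,n) if s[i,4]>80]
E
python3 - <<'E'
from h import *
st();print(sleeve(cv2.imread("pics/s6.png")));s=np.ascontiguousarray(capture("scene")[:,:,::-1]);cv2.imwrite("pics/s8.png",s);print(sleeve(s))
print("tcp px",proj("scene",bot.read_state()["position"]), "handle_end px",proj("scene",[.4745,-.094,.15]))
E
```

```text
t 10.5 p [ 0.4782 -0.0854  0.1198] yaw -10.85 zax [ 0.001 -0.    -1.   ] F [-0.1  0.8  1.3] M [ 0.11 -0.07 -0.01] open 0.003 g 0.5 j6 -12.5
[([309, 225, 76, 75, 2721], [362.9, 258.4])]
[([308, 225, 77, 75, 3344], [359.8, 257.8])]
tcp px [339.91812325 247.72314378] handle_end px [344.63040483 234.12520189]
```

```bash
python3 - <<'E'
from h import *
a=cv2.imread("pics/s6.png");b=cv2.imread("pics/s8.png")
for x in(300,306,312,318,324,330):
    o=[]
    for im in(a,b):
        r=np.where(im[225:290,x,2]-im[225:290,x,0].astype(int)<60)[0]+225;o.append((r.min(),r.max(),len(r)) if len(r) else None)
    print(x,*o)
y=np.array([.18,.984]);n=np.array([.512,.110])
for th in(0,7,10):
    t=np.radians(th);print(th,[proj("scene",[*(n-y*(u*np.cos(t)-.002*np.sin(t))),.14-u*np.sin(t)-.002*np.cos(t)]).round(0).tolist() for u in(.1,.13,.17,.2,.25)])
E
```

```text
300 (np.int64(249), np.int64(257), 9) (np.int64(256), np.int64(264), 9)
306 (np.int64(247), np.int64(256), 10) (np.int64(255), np.int64(263), 9)
312 (np.int64(243), np.int64(254), 12) (np.int64(252), np.int64(262), 11)
318 (np.int64(241), np.int64(252), 12) (np.int64(251), np.int64(260), 10)
324 (np.int64(240), np.int64(250), 11) (np.int64(250), np.int64(260), 11)
330 (np.int64(226), np.int64(248), 16) (np.int64(226), np.int64(259), 16)
0 [[300.0, 252.0], [313.0, 248.0], [329.0, 243.0], [341.0, 240.0], [361.0, 234.0]]
7 [[299.0, 257.0], [312.0, 255.0], [328.0, 252.0], [340.0, 250.0], [359.0, 247.0]]
10 [[299.0, 259.0], [312.0, 258.0], [328.0, 256.0], [339.0, 254.0], [358.0, 252.0]]
```

The handle is following: it is at about 9°, as the tip height predicts. I'll press on to a TCP z of about 0.057.

Emit:
apply_moves --plan "0 0 0.1 0 0 0;0 0 0.1 0 0 0;0 0 0.1 0 0 0;0 0 0.1 0 0 0;0 0 0.1 0 0 0;0 0 0.1 0 0 0;0 0 0.1 0 0 0;0 0 0.1 0 0 0;0 0 0.1 0 0 0;0 0 0.1 0 0 0"

```text
time_s: 11.38
position: [0.478, -0.0854, 0.0695]
tcp_rot: [[0.188, 0.982, -0.0], [0.982, -0.188, -0.0], [-0.0, -0.0, -1.0]]
force: [-0.2, 0.0, 1.0]
opening: 0.006
grasp_force: 0.5
```

Emit:
apply_moves --plan "0 0 0.1 0 0 0;0 0 0.06 0 0 0;0 0 0 0 0 0;0 0 0 0 0 0"

```text
time_s: 11.72
position: [0.4778, -0.0853, 0.0618]
tcp_rot: [[0.188, 0.982, -0.001], [0.982, -0.188, 0.0], [0.0, -0.001, -1.0]]
force: [-0.1, -0.2, 0.3]
opening: 0.006
grasp_force: 0.0
```

```bash
cat >> h.py <<'E'
def prof(im):
    return {x:[int(v) for v in (r.min(),r.max())] for x in(290,294,300,306,312,318,324) if len(r:=np.where(im[225:310,x,2]-im[225:310,x,0].astype(int)<60)[0]+225)}
def angle(im):
    """scene: fit handle tilt to mid rows of columns 300..318"""
    y=np.array([.18,.984]);n=np.array([.512,.110]);p=prof(im);best=[]
    for th in np.arange(0,36,.5):
        t=np.radians(th);q=np.array([proj("scene",[*(n-y*(u*np.cos(t)-.002*np.sin(t))),.14-u*np.sin(t)-.002*np.cos(t)]) for u in np.linspace(.08,.2,40)])
        best.append((sum(abs(np.interp(x,q[:,0],q[:,1])-np.mean(p[x])) for x in(300,306,312,318)),th))
    return min(best),p
E
python3 - <<'E'
from h import *
st();s=np.ascontiguousarray(capture("scene")[:,:,::-1]);cv2.imwrite("pics/s9.png",s)
for n in("s6","s8","s9"):print(n,angle(cv2.imread(f"pics/{n}.png")))
E
```

```text
t 11.72 p [ 0.4778 -0.0853  0.0618] yaw -10.84 zax [-0.001  0.    -1.   ] F [-0.1 -0.2  0.3] M [ 0.04 -0.02  0.01] open 0.006 g 0.0 j6 -12.5
s6 ((np.float64(2.8183974165955306), np.float64(0.5)), {290: [248, 266], 294: [250, 259], 300: [249, 257], 306: [247, 256], 312: [243, 254], 318: [241, 252], 324: [240, 250]})Traceback (most recent call last):
  File "<stdin>", line 3, in <module>
  File "h.py", line 49, in angle
    t=np.radians(th);q=np.array([proj("scene",[*(n-y*(u*np.cos(t)-.002*np.sin(t))),.14-u*np.sin(t)-.002*np.cos(t)]) for u in np.linspace(.08,.2,40)])
                                 ~~~~^^^^^^^^^^^^^^^^^^^^^^^^^^^^^^^^^^^^^^^^^^^^^^^^^^^^^^^^^^^^^^^^^^^^^^^^^^^^^^
  File "h.py", line 10, in proj
    m,f=K(n);c=m["rotation"].T@(np.array(P)-m["position"]);return np.array([m["cx"]+f*c[0]/c[2],m["cy"]+f*c[1]/c[2]])
        ~^^^
  File "h.py", line 4, in K
    m=camera_model(n);f=210/np.tan(np.radians(m["vertical_fov"]/2));return m,f
ValueError: time passes only in moves, steps and waits
```

```bash
sed -i 's/^def K(n):/import functools\n@functools.lru_cache\ndef K(n):/' h.py; python3 - <<'E'
from h import *
for n in("s6","s8","s9"):print(n,angle(cv2.imread(f"pics/{n}.png")))
E
```

```text
s6 ((np.float64(2.8183974165955306), np.float64(0.5)), {290: [248, 266], 294: [250, 259], 300: [249, 257], 306: [247, 256], 312: [243, 254], 318: [241, 252], 324: [240, 250]})
s8 ((np.float64(3.3576141508951878), np.float64(9.5)), {290: [230, 265], 294: [257, 265], 300: [256, 264], 306: [255, 263], 312: [252, 262], 318: [251, 260], 324: [250, 260]})
s9 ((np.float64(22.49999999999997), np.float64(4.0)), {290: [234, 276], 294: [237, 277], 300: [269, 278], 306: [225, 278], 312: [225, 278], 318: [225, 279], 324: [225, 280]})
```

```bash
python3 - <<'E'
from h import *
y=np.array([.18,.984]);n=np.array([.512,.110])
b={300:278,306:278,312:278,318:279};h={300:4,306:4.3,312:5.3,318:5}
for th in(22,23,24,25,26,27,28):
    t=np.radians(th);q=np.array([proj("scene",[*(n-y*(u*np.cos(t)-.002*np.sin(t))),.14-u*np.sin(t)-.002*np.cos(t)]) for u in np.linspace(.08,.2,40)])
    print(th,[round(float(np.interp(x,q[:,0],q[:,1])-(b[x]-h[x])),1) for x in b])
E
```

```text
22 [-5.2, -4.4, -2.9, -3.7]
23 [-4.3, -3.4, -1.8, -2.5]
24 [-3.5, -2.4, -0.7, -1.3]
25 [-2.6, -1.5, 0.4, -0.1]
26 [-1.7, -0.5, 1.5, 1.2]
27 [-0.8, 0.6, 2.6, 2.4]
28 [0.1, 1.6, 3.8, 3.7]
```

The handle is at about 25.5°. I'll press about 1.3° more to cover any play, then lift off straight up and check.

Emit:
apply_moves --plan "0 0 0.06 0 0 0;0 0 0.06 0 0 0;0 0 0 0 0 0;0 0 0 0 0 0;0 0 -0.2 0 0 0;0 0 -0.5 0 0 0;0 0 -0.7 0 0 0;0 0 -0.8 0 0 0;0 0 -0.8 0 0 0;0 0 -0.8 0 0 0"

```text
time_s: 12.6
position: [0.4772, -0.085, 0.2487]
tcp_rot: [[0.188, 0.982, 0.0], [0.982, -0.188, 0.0], [0.0, 0.0, -1.0]]
force: [-0.0, -1.0, -0.6]
opening: 0.006
grasp_force: 0.0
```

Emit:
apply_moves --plan "0 0 -0.8 0 0 0;-0.75 0 0 0 0 0;-0.75 0 0 0 0 0;-0.75 0 0 0 0 0;-0.75 0 0 0 0 0;0 0 0 0 0 0;0 0 0 0 0 0"

```text
time_s: 13.18
position: [0.4491, -0.2343, 0.2866]
tcp_rot: [[0.192, 0.981, 0.0], [0.981, -0.192, -0.0], [-0.0, 0.0, -1.0]]
force: [0.1, -0.1, 0.3]
opening: 0.002
grasp_force: 0.0
```

```bash
python3 - <<'E'
from h import *
st()
s=np.ascontiguousarray(capture("scene")[:,:,::-1]);cv2.imwrite("pics/s10.png",s);t=np.ascontiguousarray(capture("top")[:,:,::-1]);cv2.imwrite("pics/t10.png",t)
print(angle(s))
# brass nut silhouettes: rectify the plane across the pipe at several x offsets, report brass-edge orientation
n=np.array([.512,.110,.140]);yw=np.array([.18,.984,0]);xw=np.array([.984,-.18,0]);z=np.array([0,0,1.])
def rect(im,off,h=.025,N=200):
    src=np.float32([proj("scene",n+xw*off+yw*a*h+z*b*h) for a,b in((1,1),(-1,1),(-1,-1),(1,-1))])
    return cv2.warpPerspective(im,cv2.getPerspectiveTransform(src,np.float32([[0,0],[N,0],[N,N],[0,N]])),(N,N),flags=cv2.INTER_CUBIC)
for name in("scene0","s6","s10"):
    im=cv2.imread(f"pics/{name}.png")
    for off in(-.011,-.008):
        W=rect(im,off);g=cv2.GaussianBlur(cv2.cvtColor(W,6).astype(np.float32),(0,0),2.5);gx=cv2.Sobel(g,5,1,0);gy=cv2.Sobel(g,5,0,1);m=np.hypot(gx,gy)
        yy,xx=np.mgrid[:200,:200];r=np.hypot(xx-100,yy-100);hsv=cv2.cvtColor(W,40);br=cv2.dilate(((hsv[...,1]>100)&(hsv[...,0]>12)&(hsv[...,0]<32)).astype(np.uint8),np.ones((9,9)))
        k=(r>50)&(r<76)&(br>0);a=np.degrees(np.arctan2(gy,gx))
        # edge normals must be radial-ish outlines of a hexagon: 6-fold phase
        ph=np.angle((m*np.exp(6j*np.radians(a)))[k].sum(),deg=True)/6;print(name,off,int(k.sum()),"6-fold phase",round(float(ph),1),"strength",round(float(abs((m*np.exp(6j*np.radians(a)))[k].sum())/m[k].sum()),2))
E
```

```text
t 13.18 p [ 0.4491 -0.2343  0.2866] yaw -11.07 zax [ 0. -0. -1.] F [ 0.1 -0.1  0.3] M [ 0.01 -0.05  0.02] open 0.002 g 0.0 j6 -29.1
((np.float64(2.0759619793617503), np.float64(26.5)), {290: [234, 277], 294: [238, 277], 300: [270, 278], 306: [269, 279], 312: [270, 279], 318: [271, 280], 324: [272, 281]})
scene0 -0.011 8589 6-fold phase 23.0 strength 0.13
scene0 -0.008 8605 6-fold phase 24.9 strength 0.2
s6 -0.011 8529 6-fold phase 22.8 strength 0.13
s6 -0.008 8581 6-fold phase 25.8 strength 0.17
s10 -0.011 8328 6-fold phase 1.1 strength 0.18
s10 -0.008 8475 6-fold phase -0.3 strength 0.15
```

The handle stays at 26.5°, the nut's outline phase has turned with it, and the robot is clear. I'll hand in.

```bash
python3 -c "
from rig import bot
print(bot.hand_in())"
```

```text
the job is handed in; nothing more can be done
None
```

I turned the worm about 70° clockwise to roughly 1.32 rad, pressed the handle down about 26.5° and let go, then handed in at about 13 s; the nut's own turn I could only check weakly in the images.

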